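Set the board stage to its dial mark with the slack taken up, then clamp it

TASK

The board stage has been wound too far clockwise, and its worn drive has slack. Pinching the crank lightly, wind it back anticlockwise past the orange index mark until, by feel, the slack is out and the carriage has been drawn back just past its place, by no more than about a millimetre and never onto its rear stop; then return clockwise and finish with the dial's orange line on the mark and the slack taken up clockwise. Then swing the yellow clamp lever fully home, leaving the dial on its mark and the things around undisturbed.

Things in the scene. Friction and masses are not known exactly. Their poses are not given: they have to be found in the camera images.
- stage: Aluminium stage fixed to the bench; base plate 150 (x) x 360 (y) x 18 mm. Origin: centre of its underside; x across it, away from the robot, y along the slide, z up. Black handwheel flat on a grey gearbox near -y, carriage with green circuit board in the middle, clamp lever near +y on a grey end block (y 104 to 136 mm, top 50 mm). A probe post 113 mm high at (66, 40) mm, its arm over the board.
- handwheel: Black disc 120 mm across, 12 mm thick, graduated every 10 degrees; origin on its vertical axis at its underside. Starts 10 to 55 degrees clockwise (from above) past the mark. Drives the shaft through slack of unknown size, 14 to 54 degrees: about 0.4 N at the grip in the slack, 3 to 6 N either way once it is out and the carriage follows. Stays where left.
- crank_grip: The red upright crank grip; origin at its foot on the wheel's face. Pinch it lightly, 20 N or less a finger; the fingers' forces on it must never add up to 60 N. Anticlockwise the drive has a hard rear stop, 20 degrees of shaft (1.7 mm of carriage) past the carriage's right place; the wheel meets it 34 to 74 degrees anticlockwise of the mark, depending on the slack.
- wheel_axis (a point): Centre of the top face of the handwheel, 78 mm above the bench. The vertical turning axis passes here.
- dial_line (a point): Point on the orange radial line on the wheel's top face, 55 mm from the wheel's axis; it turns with the wheel.
- index_mark (a point): Fixed index: the place 55 mm from the wheel's axis, level with the dial's face, where the outer end of the orange line lies when the dial is on its mark. An orange block 12 mm wide stands just outside the rim there, its top level with the dial.
- grip_mid (a point): Middle of the red crank grip: 18 mm thick, 42 mm tall, standing on the wheel's face 45 mm from the wheel's axis, on the side of the axis directly across from the orange line. This point is 22 mm above the wheel's face (100 mm above the bench). The grip spins freely about its own upright axis.
- carriage_mid (a point): Centre of the top of the green circuit board (94 x 54 mm) on the carriage. It slides along the stage's y, 30 mm per turn of the shaft (1 mm is 12 degrees), +y for clockwise. With the dial on its mark and the slack taken up clockwise it stands in its place, at y = 20 mm in the stage's frame; it starts 2 to 4.5 mm beyond (+y).
- clamp_axis (a point): Point on the vertical turning axis of the clamp lever, at the height of the middle of its knob (76 mm above the bench).
- clamp_knob (a point): Middle of the yellow upright knob (18 mm thick, from 54 to 94 mm above the bench) at the end of the clamp lever, 60 mm from the lever's axis; a 12 mm thick steel arm, its top 68 mm above the bench, joins it to the hub.
- clamp (a joint): Angle of the clamp lever, rad. 0 is loose: the lever points 20 degrees anticlockwise (seen from above) of the stage's x axis. It swings anticlockwise seen from above to its stop at 1.2, clamped fully home. It takes about 4 N at the knob and stays where it is left.
- spool: Cream spool with flanges 54 mm across, 50 mm tall, standing loose; origin at the centre of its underside.
- driver: Loose screwdriver with yellow handle, 150 mm long, lying; origin under it, along its own x axis.
- mouse: Loose black computer mouse, 110 x 60 x 34 mm; origin at the centre of its underside.
- tray: Loose teal parts tray, 100 x 70 x 22 mm; origin at the centre of its underside.

How it is judged:
On the way, in this order (a step that is already met when the one before it is completed fails the run):
1. the dial line is on the mark with the slack taken up clockwise, so that the carriage stands in its place (horizontal distance between dial_line and index_mark below 0.005 m and y of carriage_mid in the frame of stage between 0.01955 and 0.02045 m), for 0.3 s.
2. the clamp lever is swung fully home (value of joint clamp above 1.12 rad), for 0.1 s.
At the end, for the whole second after the job is handed in: The orange dial line is within 5 mm of the index mark (at 55 mm radius), the carriage is within 0.45 mm of its place at 20 mm along the stage's y (the slack is taken up clockwise), and the clamp lever is at 1.12 rad or more (all of step 1 and value of joint clamp above 1.12 rad); the robot touches nothing.
It fails at once if the carriage drawn back more than 1.25 mm past its place, towards the rear stop (y of carriage_mid in the frame of stage below 0.01875 m).
It fails at once if the crank squeezed or forced with more than 60 N, both fingers' forces added up (contact force between the fingers and crank_grip above 60 N).
It fails at once if the spool, screwdriver, mouse or tray disturbed by more than 20 mm (distance of any of spool, driver, mouse, tray from where it was at the start of the episode above 0.02 m).
It also fails if it takes over 72 s, if anything falls off the work surface, if the arm or the gripper's body presses on something with over 40 N, if the wrist force passes 120 N, or if a joint passes its speed limit or range.

ROBOT

A 6-joint arm with a two-finger parallel gripper is mounted at the origin on the work surface. World frame = base frame: x ahead of the robot, y to its left, z up, the work surface at z = 0. Lengths are in m, angles in rad, forces in N, time in s.
With the tool pointing down it reaches from about 0.325 to 0.85 m from the base axis. Payload 4.4 kg.
Tool frame: the origin (TCP) lies on the mounting face of the last link; the fingertips stand manip.finger_overhang ahead of it and the grasp point (between the pads) lies 180 mm ahead of it (manip.finger_overhang is the distance from the TCP to the fingertips, in m); z points along the fingers, y is the line along which they close (so a half turn about z gives the same grasp; the last joint's range is limited). The gripper opens to 94 mm and grips with 3 to 60 N. Pads are 16 mm wide; open, the fingers measure 119 mm over their backs; the gripper's body (75 mm by 177 mm) begins 78 mm behind the grasp point.
Start: joints at [1.141, 0.207, 1.542, -0, 1.393, -0.15], TCP at [0.158, 0.553, 0.405] pointing down, gripper open.
Joint ranges: [-2.73, 2.73], [-0.86, 2.22], [0.23, 2.46], [-1.11, 4.25], [0.08, 2.63], [-2.82, 2.82]. Speed limits (rad/s): [2.79, 2.79, 3.14, 3.14, 3.14, 3.14].

INTERFACE

Orientations are given as a unit quaternion [w, x, y, z].
In Python, from rig import manip gives the robot as it stands. The module is installed in compiled form; this text tells all that it offers.
- The arm moves only by the tool move_arm, never from a script. Its argument "increments" is a list of rows, each a list of 5 numbers: the shift along the tool's x, y, z in a scale on which 1.0 is 500 mm, then the turn about the tool's z in shares of 2 pi rad (1.0 is 2 pi rad), then the opening, from 0 (shut) to 1 (fully open). A call has 1 to 5 rows; each row is the pose to reach, as a shift and turn from the pose commanded when the call began, along the tool's axes at that moment; what a row does not reach only later rows make up. A row lasts 1/8 s, in which the tool goes at most 62.5 mm and 10.7 degrees, less where a joint would pass 70% of its speed; a pose out of reach is approached as far as the arm can. No shift or turn number may pass 1 either way. A call with a gripper value outside its range is refused whole. The fingers move at their own pace and stop on an object; the grip force is fixed at half the most. Time passes only in rows, so rows that repeat a pose let the fingers close. It gives the time, the measured TCP pose, the force, the opening and the grip force at its end, in the units of the state.
- manip.read_state(): the state, without advancing time (a new reading comes with each control period).
- manip.snapshot(name): name is "scene" or "top" or "wrist"; returns a dict with "color" (480x640x3 uint8, blue, green, red), "intrinsics" (3x3 intrinsics, pixels), "pose" (4x4, takes a point from camera to world coordinates); the wrist camera has in their place "tool_from_camera" (4x4, takes a point from camera to tool coordinates, whose origin is the TCP and whose axes are the flange's). Camera axes: x right, y down, z forward; pixel columns grow to the right and rows downward; lengths in m; the calibration is good to about 2 mm. A picture is of the moment at which its call begins: read the wrist's pose just before it. There is no depth.
- manip.job_done(): hands the job in; it is judged then, once.
The state is a dict: "t": time; "joint_positions": joint angles; "qvel": joint speeds; "tau": joint torques, N m; "tcp_pos": TCP position; "orientation": TCP orientation; "force": force on the tool from outside, world axes, zero at the start; "ft_torque": the same for the moment, N m; "width": opening from 0.0 (shut) to 1.0 (fully open); "gripper_force": force on a finger pad.
Only numpy, scipy, OpenCV 4.12 (cv2) and the standard library are available. Lean on these libraries where they do the work, as an engineer would, in place of code of your own. Each camera call takes 0.05 s, during which the arm holds its last target. There are 200 camera calls.

## Working session

There is one attempt and no reset: what is moved stays moved. The work goes in short steps, Python scripts to look and compute and a tool call to move; the robot and the scene stay as the last step left them, time stands still between calls to the robot, and variables do not carry over. Pictures are saved under pics/ and viewed, at most 10 in all, crops included, and the job is handed in when it is done.

Besides the shell and the picture viewer there is one more tool, called as name(argument=value, ...), one argument or row to a line, values as JSON. move_arm: Moves the arm, as the interface text tells. Its arguments: {"type":"object","properties":{"increments":{"type":"array"}},"required":["increments"]}

```bash
mkdir -p pics
python3 - <<'E'
from rig import manip
import cv2
s=manip.read_state(); print(s, manip.finger_overhang)
for n in("scene","top"):
    d=manip.snapshot(n); cv2.imwrite(f"pics/{n}0.png",d["color"]); print(n,d["intrinsics"],d["pose"])
d=manip.snapshot("wrist");print(d["tool_from_camera"],d["intrinsics"])
E
```

```text
{'t': 0.0, 'joint_positions': array([ 1.14151887e+00,  2.07396924e-01,  1.54293896e+00,  2.49643773e-07,
        1.39346940e+00, -1.50488362e-01]), 'qvel': array([ 9.45300649e-04, -1.17676104e-05, -6.31579364e-04, -2.30064722e-03,
       -3.10229321e-04, -1.95733227e-03]), 'tau': array([ 2.06513199e-03, -3.70868289e+01, -2.81426042e+01,  7.01090181e-02,
        3.56560468e-02, -1.53156634e-04]), 'tcp_pos': array([0.1580891 , 0.55246876, 0.40351052]), 'orientation': array([-3.16346279e-04,  1.38943499e-01,  9.90299692e-01, -1.06011968e-03]), 'force': array([0.50603421, 0.27877888, 0.2416441 ]), 'ft_torque': array([ 0.05019416, -0.01607385, -0.0292831 ]), 'gripper_force': 0.0, 'width': 0.9978861213169161} 0.1992
scene [[482.65420431   0.         319.76991924]
 [  0.         482.65420431 243.35549408]
 [  0.           0.           1.        ]] [[-0.43347413  0.47565591 -0.76540945  1.38979945]
 [ 0.90114925  0.23397376 -0.36494701  0.39493962]
 [ 0.00549653 -0.84794324 -0.53005854  0.60676539]
 [ 0.          0.          0.          1.        ]]
top [[563.12817804   0.         321.69009579]
 [  0.         563.12817804 234.38035848]
 [  0.           0.           1.        ]] [[ 0.02852001 -0.99497901  0.09593429  0.51866644]
 [-0.99954786 -0.02930136 -0.00674544  0.03595697]
 [ 0.00952258 -0.09569853 -0.99536481  1.35925586]
 [ 0.          0.          0.          1.        ]]
[[ 7.73760835e-04 -9.62585309e-01 -2.70977720e-01  7.80246835e-02]
 [ 9.99999518e-01  9.08758952e-04 -3.72715348e-04 -6.79731939e-04]
 [ 6.05023747e-04 -2.70977301e-01  9.62585548e-01  1.95826174e-02]
 [ 0.00000000e+00  0.00000000e+00  0.00000000e+00  1.00000000e+00]] [[416.81160278   0.         320.13648476]
 [  0.         416.81160278 236.35957715]
 [  0.           0.           1.        ]]
```

View pics/top0.png

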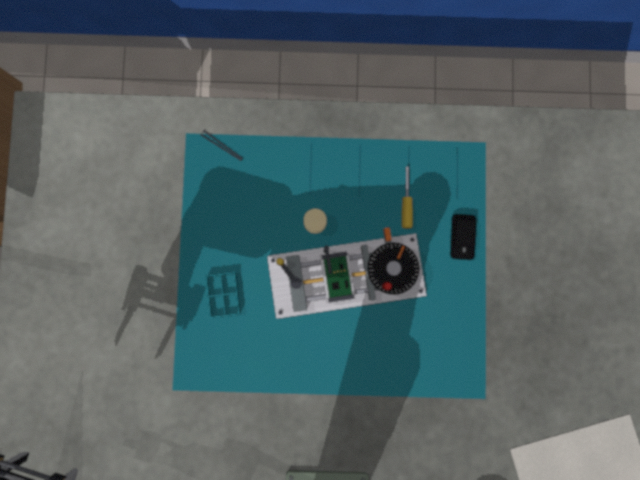

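View pics/scene0.png

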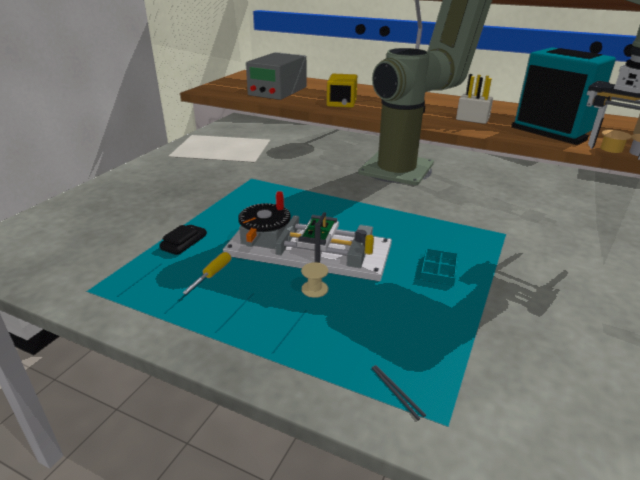

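The top view shows the stage near (347,277), wheel hub about (394,268), red grip about (388,286), index block about (388,235), yellow knob about (280,261). I'll enlarge that region to read it more closely.

Run:
```python
import cv2
im=cv2.imread("pics/top0.png")[225:325,262:432]
im=cv2.convertScaleAbs(im,alpha=1.5)
cv2.imwrite("pics/crop0.png",cv2.resize(im,None,fx=4.7,fy=4.7,interpolation=cv2.INTER_CUBIC))
```

```text
(no output)
```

View pics/crop0.png

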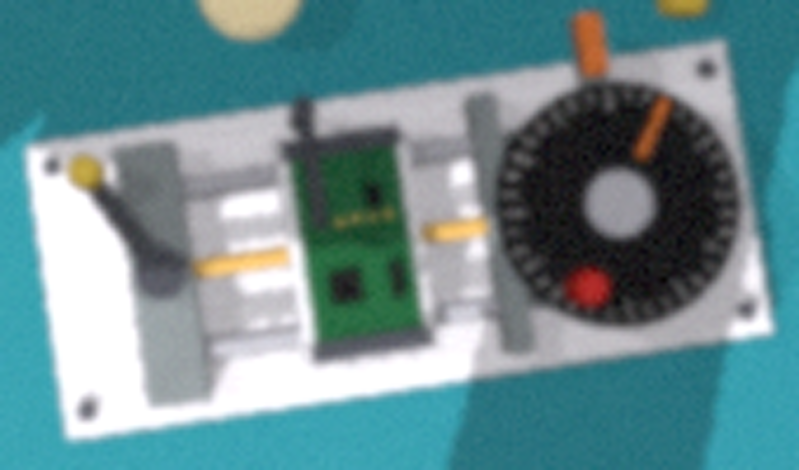

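The crop (scale 4.7, offset 262,225) shows wheel rim centre (618,203), grip top (589,288), line tip (668,98) and index block outer/inner edge (588,12)/(595,78). The knob top is at (85,172), clamp hub (158,272), and plate corners (27,148), (723,42), (775,332), (66,438).

```bash
cat > h.py <<'E'
import numpy as np, cv2
from scipy.spatial.transform import Rotation as R
from rig import manip
K=np.array([[563.12817804,0,321.69009579],[0,563.12817804,234.38035848],[0,0,1]])
P=np.array([[0.02852001,-0.99497901,0.09593429,0.51866644],[-0.99954786,-0.02930136,-0.00674544,0.03595697],[0.00952258,-0.09569853,-0.99536481,1.35925586],[0,0,0,1]])
def ray(uv,z,K=K,P=P):
    d=P[:3,:3]@np.linalg.inv(K)@[*uv,1]; return P[:3,3]+d*(z-P[2,3])/d[2]
def rot(s): return R.from_quat(np.roll(s["orientation"],-1)).as_matrix()
def wrist(name=None):
    s=manip.read_state(); d=manip.snapshot("wrist"); T=np.eye(4); T[:3,:3]=rot(s); T[:3,3]=s["tcp_pos"]
    if name: cv2.imwrite(name,d["color"])
    return d["color"],d["intrinsics"],T@d["tool_from_camera"],s
def deg(v): return np.degrees(np.arctan2(v[1],v[0]))
E
python3 - <<'E'
from h import *
f=lambda u,v,z: ray((262-.4+u/4.7,225-.4+v/4.7),z)
c=[f(*p,.018) for p in((27,148),(723,42),(775,332),(66,438))]
o=sum(c)/4; print("corners",np.round(c,4),"ctr",o)
x=(c[0]+c[1]-c[2]-c[3]); y=(c[0]+c[3]-c[1]-c[2])
print(np.linalg.norm(x)/2,np.linalg.norm(y)/2,"stage yaw",deg(x),deg(y)-90)
w=f(618,203,.078); g=f(589,288,.120); l=f(668,98,.078); i=f(594,70,.078)
print("wheel",w,"grip",g,np.linalg.norm((g-w)[:2]),deg(g-w),"line",deg(l-w),np.linalg.norm((l-w)[:2]),"mark",deg(i-w),np.linalg.norm((i-w)[:2]))
k=f(85,172,.094);h=f(158,272,.068);print("knob",k,"hub",h,deg(k-h),np.linalg.norm((k-h)[:2]))
s=manip.read_state();print(rot(s))
E
```

```text
corners [[ 0.5922  0.1548  0.018 ]
 [ 0.6566 -0.1977  0.018 ]
 [ 0.5103 -0.2258  0.018 ]
 [ 0.4473  0.1297  0.018 ]] ctr [ 0.55158296 -0.03474393  0.018     ]
0.14802734226595352 0.3596964802336071 stage yaw 10.344450615869068 10.198358510720723
wheel [ 0.57058757 -0.13731918  0.078     ] grip [ 0.52885992 -0.11873916  0.12      ] 0.0456772716904941 155.9980892145784 line -24.44145250735984 0.056773362607340734 mark 11.21192246393173 0.06554028675905679
knob [0.57737186 0.11993936 0.094     ] hub [0.53104012 0.08449767 0.068     ] 37.41435745185383 0.058333040769118466
[[-9.61386701e-01  2.75200097e-01 -7.19039261e-04]
 [ 2.75200924e-01  9.61385390e-01 -1.60723632e-03]
 [ 2.48962251e-04 -1.74305589e-03 -9.99998450e-01]]
```

The rows are not in the units I measure in: shifts go in shares of 500 mm and turns go in shares of 2 pi rad. I convert before sending: -205 mm / 500 = -0.41, -164 mm / 500 = -0.328.

move_arm(
  increments=[
    [-0.082,-0.082,0,0,0.5],
    [-0.164,-0.164,0,0,0.5],
    [-0.246,-0.246,0,0,0.5],
    [-0.328,-0.328,0,0,0.5],
    [-0.41,-0.41,0,0,0.5],
  ],
)

```text
t: 0.78
tcp_pos: [0.2993, 0.2976, 0.4046]
orientation: [0.0, 0.139, 0.99, 0.0]
force: [1.0, -0.3, 0.2]
width: 0.516
gripper_force: 0.0
```

To row units: -205 mm / 500 = -0.41, -164 mm / 500 = -0.328.

move_arm(
  increments=[
    [-0.082,-0.082,0,0,0.5],
    [-0.164,-0.164,0,0,0.5],
    [-0.246,-0.246,0,0,0.5],
    [-0.328,-0.328,0,0,0.5],
    [-0.41,-0.41,0,0,0.5],
  ],
)

```text
t: 1.4
tcp_pos: [0.44, 0.0439, 0.4046]
orientation: [0.0, 0.139, 0.99, 0.0]
force: [0.0, 0.7, -0.1]
width: 0.503
gripper_force: 0.0
```

To row units: -120 mm / 500 = -0.24, -82 mm / 500 = -0.164, 0.14 rad / 6.2832 = 0.0223.

move_arm(
  increments=[
    [-0.082,-0.082,0,0.0111,0.5],
    [-0.164,-0.164,0,0.0223,0.5],
    [-0.24,-0.24,0,0.0223,0.5],
    [-0.24,-0.24,0,0.0223,0.5],
    [-0.24,-0.24,0,0.0223,0.5],
  ],
)

```text
t: 2.02
tcp_pos: [0.5215, -0.1023, 0.404]
orientation: [-0.001, 0.208, 0.978, 0.0]
force: [-0.0, 0.4, -0.5]
width: 0.5
gripper_force: 0.0
```

Run:
```python
from h import *
im,K,T,s=wrist("pics/w1.png"); print(s["t"],s["tcp_pos"],deg(rot(s)[:,0]),s["force"]); np.save("w1.npy",T)
cv2.imwrite("pics/w1v.png",cv2.convertScaleAbs(im,alpha=1.4))
```

```text
2.025 [ 0.52153876 -0.10229957  0.40399539] 155.9840243685205 [-0.01511902  0.35136629 -0.51817205]
```

View pics/w1v.png

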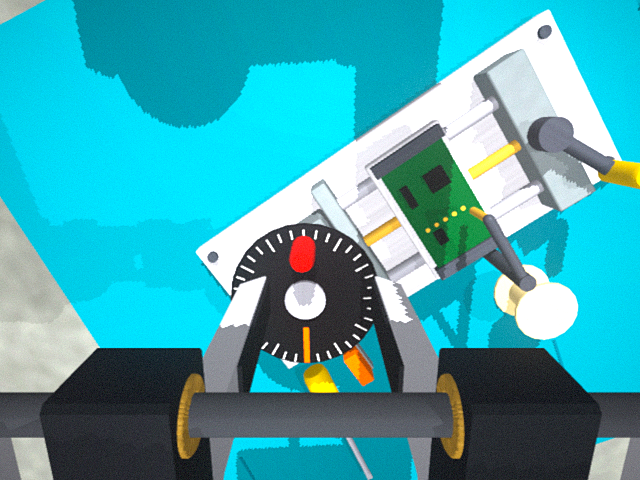

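The wrist view shows the hub at (305,299), rim x from 233 to 377, orange line (306,328)–(307,362), and grip foot about (302,244) with its top about (303,265). The block's inner top edge is about (352,352), and board edges run along (372,168)–(418,284) and (444,128)–(497,250).

Run:
```python
from h import *
T=np.load("w1.npy");K=np.array([[416.8116,0,320.1365],[0,416.8116,236.3596],[0,0,1]])
im=cv2.imread("pics/w1.png").astype(int)
b,g,r=im[...,0],im[...,1],im[...,2]
f=lambda p,z:ray(p,z,K,T)
# black disc outline fit via plane rectification at z=.078, 0.5mm/px centred on top estimate
c0=np.array([.5706,-.1373]); n=360; gx,gy=np.meshgrid(np.arange(n),np.arange(n))
X=c0[0]+(n/2-gy)*.0005; Y=c0[1]+(n/2-gx)*.0005
W=np.linalg.inv(T); pts=np.stack([X,Y,0*X+.078,0*X+1],-1)@W.T
u=(pts@np.array([1,0,0,0]))/pts[...,2]*K[0,0]+K[0,2]; v=pts[...,1]/pts[...,2]*K[1,1]+K[1,2]
rec=cv2.remap(im.astype(np.uint8),u.astype(np.float32),v.astype(np.float32),cv2.INTER_CUBIC)
hsv=cv2.cvtColor(rec,cv2.COLOR_BGR2HSV)
cv2.imwrite("pics/rec1.png",cv2.resize(rec,None,fx=1.6,fy=1.6))
hub=f((305,299),.080); print("hub",hub)
for nm,p,z in(("rimL",(233,290),.078),("rimR",(377,297),.078),("line1",(306,328),.078),("line2",(307,362),.078),("gtop",(303,265),.12),("gfoot",(302,244),.078),("blk",(352,352),.078)):
    q=f(p,z);print(nm,q,np.linalg.norm((q-hub)[:2]),deg(q-hub))
```

```text
hub [ 0.57004402 -0.13757913  0.08      ]
rimL [ 0.54063141 -0.18693042  0.078     ] 0.05745128947138307 -120.79429154612237
rimR [ 0.59254292 -0.08492566  0.078     ] 0.05725896440913728 66.86291396107895
line1 [ 0.59443046 -0.14789195  0.078     ] 0.02647740406131688 -22.923087391845304
line2 [ 0.62331583 -0.16013615  0.078     ] 0.05785072019733229 -22.949381166213723
gtop [ 0.53121596 -0.11978799  0.12      ] 0.04270998319254513 155.38259369771848
gfoot [ 0.52826508 -0.12112012  0.078     ] 0.044904107473533926 158.4978021401603
blk [ 0.62990226 -0.12220633  0.078     ] 0.06180074937266185 14.403431285458076
```

View pics/rec1.png

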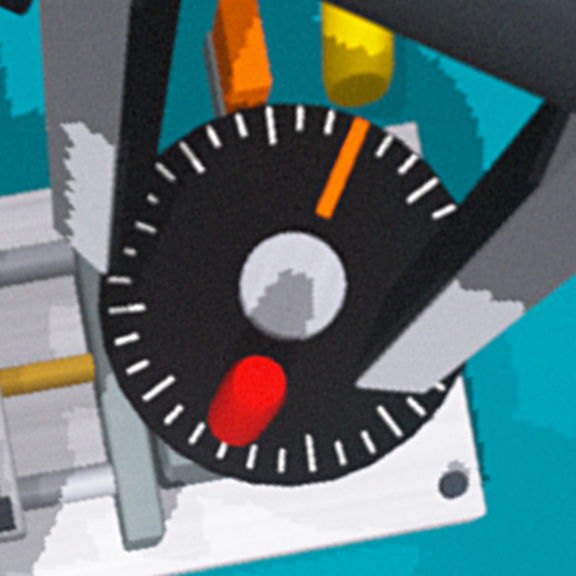

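The rectified view (3.2 px/mm) puts the wheel centre at about (294,295) and the line angle at about −20.8° in world. The mark is near +10 to 13°, so the wheel is about 32° past it. I'll descend on the grip.

To row units: 120 mm / 500 = 0.24, 110 mm / 500 = 0.22, -0.03 rad / 6.2832 = -0.0048.

move_arm(
  increments=[
    [-0.028,-0.028,0,-0.0048,0.5],
    [-0.028,-0.028,0.08,-0.0048,0.5],
    [-0.028,-0.028,0.16,-0.0048,0.5],
    [-0.028,-0.028,0.22,-0.0048,0.5],
    [-0.028,-0.028,0.24,-0.0048,0.5],
  ],
)

```text
t: 2.7
tcp_pos: [0.5277, -0.1192, 0.2828]
orientation: [-0.002, 0.192, 0.981, 0.0]
force: [-0.4, -0.4, 0.3]
width: 0.498
gripper_force: 0.0
```

move_arm(
  increments=[
    [0,0,0,0,0.35],
    [0,0,0,0,0.3],
    [0,0,0,0,0.26],
    [0,0,0,0,0.23],
    [0,0,0,0,0.23],
  ],
)

```text
t: 3.32
tcp_pos: [0.5291, -0.1212, 0.285]
orientation: [0.0, 0.193, 0.981, -0.0]
force: [0.3, 0.4, -1.7]
width: 0.226
gripper_force: 0.0
```

move_arm(
  increments=[
    [0,0,0,0,0.215],
    [0,0,0,0,0.215],
    [0,0,0,0,0.215],
  ],
)

```text
t: 3.7
tcp_pos: [0.5291, -0.1211, 0.2846]
orientation: [0.0, 0.193, 0.981, 0.0]
force: [0.3, -0.4, 0.6]
width: 0.216
gripper_force: 0.2
```

move_arm(
  increments=[
    [0,0,0,0,0.2],
    [0,0,0,0,0.2],
    [0,0,0,0,0.2],
  ],
)

```text
t: 4.08
tcp_pos: [0.529, -0.121, 0.2846]
orientation: [-0.0, 0.193, 0.981, 0.0]
force: [0.5, -0.0, 0.5]
width: 0.199
gripper_force: 0.2
```

Run:
```python
from h import *
im,K,T,s=wrist("pics/w2.png"); print(s["t"],s["tcp_pos"],deg(rot(s)[:,0]),s["force"],s["width"],s["gripper_force"]); np.save("w2.npy",T)
cv2.imwrite("pics/w2v.png",cv2.convertScaleAbs(im,alpha=1.3))
```

```text
4.075 [ 0.52898205 -0.1210364   0.28458357] 157.7230978425589 [ 0.54751004 -0.03888115  0.53894273] 0.19940036292167485 0.1772628421895206
```

View pics/w2v.png

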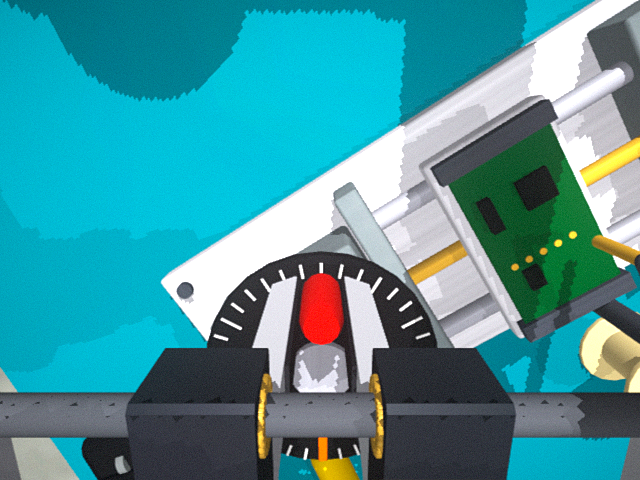

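The grip is between the pads, and the dial line lies along tool −x (about −22.3° world). I'll wind anticlockwise in 5° steps and watch the tangential force.

To row units: -3.92 mm / 500 = -0.0078, -0.17 mm / 500 = -0.0003, -0.0873 rad / 6.2832 = -0.0139.

move_arm(
  increments=[
    [-0.0003,-0.0078,0,-0.0139,0.2],
    [-0.0003,-0.0078,0,-0.0139,0.2],
  ],
)

```text
t: 4.38
tcp_pos: [0.5276, -0.125, 0.2846]
orientation: [-0.0, 0.151, 0.989, -0.0]
force: [-0.3, 0.3, -0.1]
width: 0.2
gripper_force: 0.0
```

To row units: -3.92 mm / 500 = -0.0078, -0.17 mm / 500 = -0.0003, -0.0873 rad / 6.2832 = -0.0139.

move_arm(
  increments=[
    [-0.0003,-0.0078,0,-0.0139,0.2],
    [-0.0003,-0.0078,0,-0.0139,0.2],
  ],
)

```text
t: 4.62
tcp_pos: [0.5267, -0.1285, 0.2846]
orientation: [-0.0, 0.108, 0.994, 0.0]
force: [0.9, 0.7, 0.4]
width: 0.203
gripper_force: 0.1
```

To row units: -3.92 mm / 500 = -0.0078, -0.17 mm / 500 = -0.0003, -0.0873 rad / 6.2832 = -0.0139.

move_arm(
  increments=[
    [-0.0003,-0.0078,0,-0.0139,0.2],
    [-0.0003,-0.0078,0,-0.0139,0.2],
  ],
)

```text
t: 4.88
tcp_pos: [0.526, -0.1315, 0.2846]
orientation: [-0.0, 0.065, 0.998, 0.001]
force: [-0.4, 4.4, 2.0]
width: 0.201
gripper_force: 2.4
```

To row units: -3.92 mm / 500 = -0.0078, -0.17 mm / 500 = -0.0003, -0.0873 rad / 6.2832 = -0.0139.

move_arm(
  increments=[
    [-0.0003,-0.0078,0,-0.0139,0.2],
    [-0.0003,-0.0078,0,-0.0139,0.2],
  ],
)

```text
t: 5.12
tcp_pos: [0.5256, -0.1356, 0.2846]
orientation: [-0.0, 0.021, 1.0, 0.001]
force: [-0.9, 4.7, 1.3]
width: 0.198
gripper_force: 2.5
```

To row units: -3.92 mm / 500 = -0.0078, -0.17 mm / 500 = -0.0003, -0.0873 rad / 6.2832 = -0.0139.

move_arm(
  increments=[
    [-0.0003,-0.0078,0,-0.0139,0.2],
    [-0.0003,-0.0078,0,-0.0139,0.2],
  ],
)

```text
t: 5.38
tcp_pos: [0.5256, -0.1398, 0.2846]
orientation: [-0.0, -0.022, 1.0, 0.001]
force: [-1.1, 4.4, 1.1]
width: 0.197
gripper_force: 2.4
```

To row units: -3.92 mm / 500 = -0.0078, -0.17 mm / 500 = -0.0003, -0.0873 rad / 6.2832 = -0.0139.

move_arm(
  increments=[
    [-0.0003,-0.0078,0,-0.0139,0.2],
    [-0.0003,-0.0078,0,-0.0139,0.2],
  ],
)

```text
t: 5.62
tcp_pos: [0.5259, -0.1439, 0.2845]
orientation: [-0.0, -0.066, 0.998, 0.0]
force: [-1.2, 3.8, 2.4]
width: 0.204
gripper_force: 2.3
```

Engagement came at about 10–15°; the force then held at about 4.4 N. Next I go back clockwise to feel the slack and so find the shaft angle.

To row units: 7.81 mm / 500 = 0.0156, -0.68 mm / 500 = -0.0014, 0.1745 rad / 6.2832 = 0.0278.

move_arm(
  increments=[
    [-0.0014,0.0156,0,0.0278,0.2],
    [-0.0014,0.0156,0,0.0278,0.2],
  ],
)

```text
t: 5.88
tcp_pos: [0.5258, -0.1367, 0.2847]
orientation: [0.0, 0.02, 1.0, -0.001]
force: [-0.1, -0.2, 0.1]
width: 0.201
gripper_force: 0.2
```

To row units: 1.96 mm / 500 = 0.0039, -0.04 mm / 500 = -0.0001, 0.0436 rad / 6.2832 = 0.0069.

move_arm(
  increments=[
    [-0.0001,0.0039,0,0.0069,0.2],
    [-0.0001,0.0039,0,0.0069,0.2],
  ],
)

```text
t: 6.12
tcp_pos: [0.5259, -0.135, 0.2847]
orientation: [0.0, 0.041, 0.999, -0.001]
force: [0.1, -0.3, -0.1]
width: 0.198
gripper_force: 0.2
```

To row units: 1.96 mm / 500 = 0.0039, -0.04 mm / 500 = -0.0001, 0.0436 rad / 6.2832 = 0.0069.

move_arm(
  increments=[
    [-0.0001,0.0039,0,0.0069,0.2],
    [-0.0001,0.0039,0,0.0069,0.2],
  ],
)

```text
t: 6.38
tcp_pos: [0.5261, -0.1329, 0.2848]
orientation: [0.0, 0.063, 0.998, -0.0]
force: [0.1, -0.4, 0.6]
width: 0.202
gripper_force: 0.2
```

To row units: 1.96 mm / 500 = 0.0039, -0.04 mm / 500 = -0.0001, 0.0436 rad / 6.2832 = 0.0069.

move_arm(
  increments=[
    [-0.0001,0.0039,0,0.0069,0.2],
    [-0.0001,0.0039,0,0.0069,0.2],
  ],
)

```text
t: 6.62
tcp_pos: [0.5263, -0.1307, 0.2847]
orientation: [0.0, 0.084, 0.996, -0.0]
force: [0.1, 0.1, -0.1]
width: 0.198
gripper_force: 0.1
```

To row units: 1.96 mm / 500 = 0.0039, -0.04 mm / 500 = -0.0001, 0.0436 rad / 6.2832 = 0.0069.

move_arm(
  increments=[
    [-0.0001,0.0039,0,0.0069,0.2],
    [-0.0001,0.0039,0,0.0069,0.2],
  ],
)

```text
t: 6.88
tcp_pos: [0.5267, -0.1287, 0.2846]
orientation: [0.0, 0.106, 0.994, -0.0]
force: [-0.6, -0.3, 0.3]
width: 0.202
gripper_force: 0.0
```

To row units: 1.96 mm / 500 = 0.0039, -0.04 mm / 500 = -0.0001, 0.0436 rad / 6.2832 = 0.0069.

move_arm(
  increments=[
    [-0.0001,0.0039,0,0.0069,0.2],
    [-0.0001,0.0039,0,0.0069,0.2],
  ],
)

```text
t: 7.12
tcp_pos: [0.5271, -0.1276, 0.2847]
orientation: [0.0, 0.127, 0.992, -0.001]
force: [-1.1, -4.6, -0.0]
width: 0.201
gripper_force: 2.5
```

To row units: 1.96 mm / 500 = 0.0039, -0.04 mm / 500 = -0.0001, 0.0436 rad / 6.2832 = 0.0069.

move_arm(
  increments=[
    [-0.0001,0.0039,0,0.0069,0.2],
    [-0.0001,0.0039,0,0.0069,0.2],
  ],
)

```text
t: 7.38
tcp_pos: [0.5275, -0.1256, 0.2847]
orientation: [-0.0, 0.149, 0.989, -0.001]
force: [-1.4, -5.0, -1.5]
width: 0.202
gripper_force: 2.6
```

To row units: 1.96 mm / 500 = 0.0039, -0.04 mm / 500 = -0.0001, 0.0436 rad / 6.2832 = 0.0069.

move_arm(
  increments=[
    [-0.0001,0.0039,0,0.0069,0.2],
    [-0.0001,0.0039,0,0.0069,0.2],
  ],
)

```text
t: 7.62
tcp_pos: [0.5281, -0.1236, 0.2847]
orientation: [-0.0, 0.17, 0.985, -0.001]
force: [-1.2, -4.8, -0.8]
width: 0.203
gripper_force: 2.6
```

To row units: 1.96 mm / 500 = 0.0039, -0.04 mm / 500 = -0.0001, 0.0436 rad / 6.2832 = 0.0069.

move_arm(
  increments=[
    [-0.0001,0.0039,0,0.0069,0.2],
    [-0.0001,0.0039,0,0.0069,0.2],
  ],
)

```text
t: 7.88
tcp_pos: [0.5288, -0.1217, 0.2847]
orientation: [-0.0, 0.192, 0.981, -0.001]
force: [-1.9, -5.1, -0.0]
width: 0.204
gripper_force: 2.6
```

The slack measures about 19.5°: 16 mm of travel less about 0.8 mm of finger play. I'll wind 33° to the apparent mark (carriage still well forward) and photograph the line against the block.

To row units: -24.51 mm / 500 = -0.049, -18.84 mm / 500 = -0.0377, -0.576 rad / 6.2832 = -0.0917.

move_arm(
  increments=[
    [-0.0009,-0.0129,0,-0.0229,0.2],
    [-0.0037,-0.0256,0,-0.0458,0.2],
    [-0.0083,-0.0377,0,-0.0688,0.2],
    [-0.0145,-0.049,0,-0.0917,0.2],
    [-0.0145,-0.049,0,-0.0917,0.2],
  ],
)

```text
t: 8.5
tcp_pos: [0.5263, -0.1452, 0.2845]
orientation: [-0.0, -0.094, 0.996, 0.002]
force: [-1.1, 4.6, 2.9]
width: 0.202
gripper_force: 2.4
```

Run:
```python
from h import *
im,K,T,s=wrist("pics/w3.png"); print(s["t"],s["tcp_pos"],deg(rot(s)[:,0]),s["force"]); np.save("w3.npy",T)
t=manip.snapshot("top")["color"]; cv2.imwrite("pics/top3.png",t)
v=np.zeros((560,800,3),np.uint8)
a=cv2.resize(im[400:480,220:420],None,fx=4,fy=4,interpolation=cv2.INTER_CUBIC); v[:320,:]=a
b=cv2.resize(cv2.convertScaleAbs(t[225:285,360:430],alpha=1.5),None,fx=4,fy=4,interpolation=cv2.INTER_CUBIC); v[320:560,:280]=b
sc=manip.snapshot("scene")["color"]; c=cv2.resize(sc[185:265,220:340],(480,240)); cv2.imwrite("pics/scene3.png",sc); v[320:560,300:780]=c
cv2.imwrite("pics/v3.png",v)
```

```text
8.5 [ 0.52626924 -0.14520951  0.28450355] -169.254205176716 [-1.06365862  4.61393411  2.8774851 ]
```

View pics/v3.png

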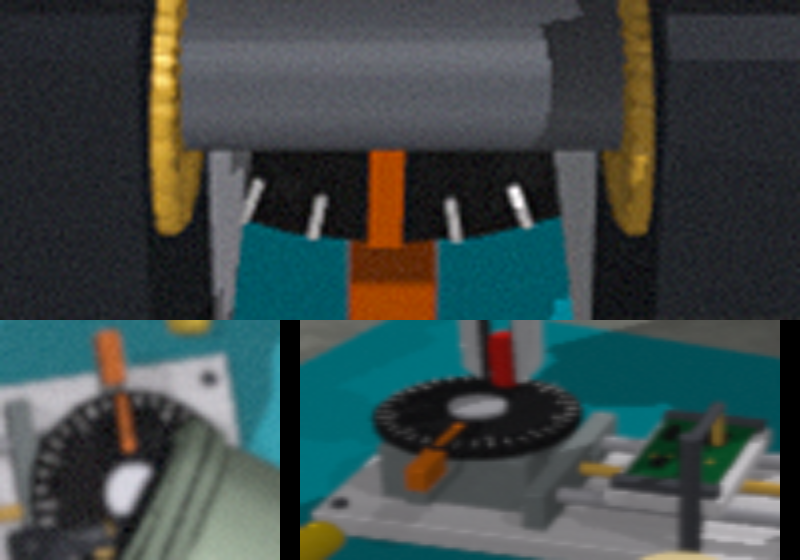

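The line (x≈386) sits just short of the block centre (x≈393), about 1° clockwise of the mark. So the shaft is about 20.5° past its place, and 27° more brings the carriage back by about 0.5 mm.

To row units: -13.91 mm / 500 = -0.0278, -7.04 mm / 500 = -0.0141, -0.314 rad / 6.2832 = -0.05.

move_arm(
  increments=[
    [-0.0011,-0.0141,0,-0.025,0.2],
    [-0.0044,-0.0278,0,-0.05,0.2],
    [-0.0044,-0.0278,0,-0.05,0.2],
  ],
)

```text
t: 9.02
tcp_pos: [0.531, -0.1591, 0.2845]
orientation: [-0.0, -0.247, 0.969, 0.001]
force: [-2.0, 2.8, 3.3]
width: 0.199
gripper_force: 2.0
```

To row units: -7.04 mm / 500 = -0.0141, -0.55 mm / 500 = -0.0011, -0.157 rad / 6.2832 = -0.025.

move_arm(
  increments=[
    [-0.0011,-0.0141,0,-0.025,0.2],
    [-0.0011,-0.0141,0,-0.025,0.2],
  ],
)

```text
t: 9.28
tcp_pos: [0.5348, -0.1652, 0.2844]
orientation: [-0.0, -0.322, 0.947, 0.001]
force: [-2.6, 2.7, 1.8]
width: 0.199
gripper_force: 2.0
```

Run:
```python
from h import *
im,K,T,s=wrist("pics/w4.png"); print(s["t"],s["tcp_pos"],deg(rot(s)[:,0]),s["force"])
ax=np.array([.5697,-.1384])
for p in((.5263,-.1452),s["tcp_pos"][:2],(.5270,-.1281),(.5259,-.1439)): print(deg(np.array(p)-ax)%360)
```

```text
9.275 [ 0.53479595 -0.16519258  0.28436092] -142.46979822532393 [-2.61839052  2.66738109  1.75575456]
188.90482099032207
217.5100836482132
166.43831039186355
187.15721402998182
```

Drawn back to about 27° past the mark. I'll return clockwise and feel where the drive engages.

To row units: 11.65 mm / 500 = 0.0233, -1.53 mm / 500 = -0.0031, 0.2618 rad / 6.2832 = 0.0417.

move_arm(
  increments=[
    [-0.0008,0.0117,0,0.0208,0.2],
    [-0.0031,0.0233,0,0.0417,0.2],
    [-0.0031,0.0233,0,0.0417,0.2],
  ],
)

```text
t: 9.7
tcp_pos: [0.5293, -0.1557, 0.2847]
orientation: [0.001, -0.197, 0.98, -0.001]
force: [0.5, 0.6, -0.1]
width: 0.2
gripper_force: 0.0
```

To row units: 1.57 mm / 500 = 0.0031, -0.03 mm / 500 = -0.0001, 0.0349 rad / 6.2832 = 0.0056.

move_arm(
  increments=[
    [-0.0001,0.0031,0,0.0056,0.2],
    [-0.0001,0.0031,0,0.0056,0.2],
  ],
)

```text
t: 9.95
tcp_pos: [0.5287, -0.1543, 0.2848]
orientation: [0.0, -0.18, 0.984, -0.0]
force: [0.6, -0.2, 0.5]
width: 0.199
gripper_force: 0.1
```

To row units: 1.57 mm / 500 = 0.0031, -0.03 mm / 500 = -0.0001, 0.0349 rad / 6.2832 = 0.0056.

move_arm(
  increments=[
    [-0.0001,0.0031,0,0.0056,0.2],
    [-0.0001,0.0031,0,0.0056,0.2],
  ],
)

```text
t: 10.2
tcp_pos: [0.528, -0.1526, 0.2847]
orientation: [0.0, -0.163, 0.987, -0.0]
force: [-0.1, 0.2, 0.9]
width: 0.2
gripper_force: 0.1
```

To row units: 1.57 mm / 500 = 0.0031, -0.03 mm / 500 = -0.0001, 0.0349 rad / 6.2832 = 0.0056.

move_arm(
  increments=[
    [-0.0001,0.0031,0,0.0056,0.2],
    [-0.0001,0.0031,0,0.0056,0.2],
  ],
)

```text
t: 10.45
tcp_pos: [0.5276, -0.1512, 0.2847]
orientation: [0.0, -0.145, 0.989, -0.0]
force: [1.4, -1.0, 0.6]
width: 0.197
gripper_force: 0.5
```

To row units: 1.57 mm / 500 = 0.0031, -0.03 mm / 500 = -0.0001, 0.0349 rad / 6.2832 = 0.0056.

move_arm(
  increments=[
    [-0.0001,0.0031,0,0.0056,0.2],
    [-0.0001,0.0031,0,0.0056,0.2],
  ],
)

```text
t: 10.7
tcp_pos: [0.5273, -0.1503, 0.2848]
orientation: [0.0, -0.128, 0.992, -0.001]
force: [1.9, -5.8, -2.7]
width: 0.202
gripper_force: 2.6
```

To row units: 1.57 mm / 500 = 0.0031, -0.03 mm / 500 = -0.0001, 0.0349 rad / 6.2832 = 0.0056.

move_arm(
  increments=[
    [-0.0001,0.0031,0,0.0056,0.2],
    [-0.0001,0.0031,0,0.0056,0.2],
  ],
)

```text
t: 10.95
tcp_pos: [0.5269, -0.1488, 0.2848]
orientation: [0.0, -0.111, 0.994, -0.001]
force: [0.3, -5.7, -1.4]
width: 0.202
gripper_force: 2.5
```

Run:
```python
from h import *
im,K,T,s=wrist("pics/w5.png"); print(s["t"],s["tcp_pos"],deg(rot(s)[:,0]),s["force"])
a=cv2.resize(im[400:480,220:420],None,fx=4,fy=4,interpolation=cv2.INTER_CUBIC);cv2.imwrite("pics/v5.png",a)
```

```text
10.95 [ 0.52685407 -0.14877822  0.28477115] -167.27247638166762 [ 0.31558883 -5.74989538 -1.42807644]
```

View pics/v5.png

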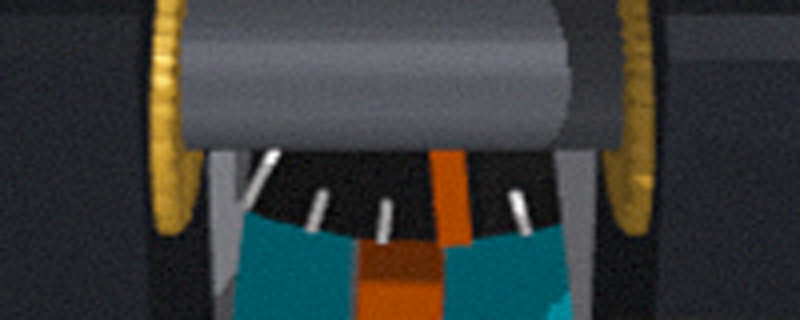

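Drive engagement was felt, and the line (tip x≈456) is now about 7.3° anticlockwise of the block centre (x≈401). I'll move 7° more clockwise and look.

To row units: 5.5 mm / 500 = 0.011, -0.34 mm / 500 = -0.0007, 0.122 rad / 6.2832 = 0.0194.

move_arm(
  increments=[
    [-0.0002,0.0056,0,0.0097,0.2],
    [-0.0007,0.011,0,0.0194,0.2],
    [-0.0007,0.011,0,0.0194,0.2],
    [-0.0007,0.011,0,0.0194,0.2],
  ],
)

```text
t: 11.5
tcp_pos: [0.5259, -0.1432, 0.2848]
orientation: [0.0, -0.051, 0.999, -0.001]
force: [0.0, -5.1, -1.9]
width: 0.198
gripper_force: 2.6
```

Run:
```python
from h import *
im,K,T,s=wrist("pics/w6.png"); print(s["t"],s["tcp_pos"],deg(rot(s)[:,0]),s["force"])
a=cv2.resize(im[400:480,220:420],None,fx=4,fy=4,interpolation=cv2.INTER_CUBIC);cv2.imwrite("pics/v6.png",a)
```

```text
11.5 [ 0.52590254 -0.14317867  0.28476029] -174.20068857492896 [ 0.01458498 -5.09077789 -1.91741216]
```

View pics/v6.png

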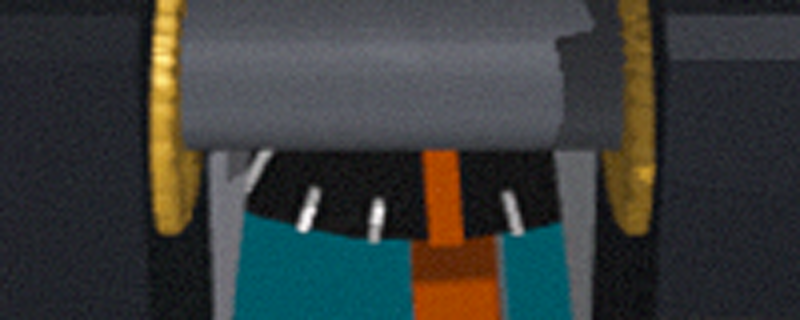

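The line (x≈446) is about 1° clockwise of the block centre (x≈455) and the drive is loaded clockwise, well inside tolerance. I'll unload, release, lift, and go to the clamp knob with the tool turned outward.

To row units: -60 mm / 500 = -0.12, -20 mm / 500 = -0.04.

move_arm(
  increments=[
    [0,-0.0018,0,0,0.2],
    [0,-0.0018,0,0,0.35],
    [0,-0.0018,0,0,0.35],
    [0,-0.0018,-0.04,0,0.35],
    [0,-0.0018,-0.12,0,0.35],
  ],
)

```text
t: 12.18
tcp_pos: [0.525, -0.1426, 0.343]
orientation: [-0.003, -0.05, 0.999, 0.002]
force: [0.9, -0.1, 0.0]
width: 0.35
gripper_force: 0.0
```

To row units: -80 mm / 500 = -0.16, -40 mm / 500 = -0.08.

move_arm(
  increments=[
    [0,0,-0.08,0,0.35],
    [0,0,-0.16,0,0.35],
    [0,0,-0.16,0,0.35],
    [0,0,-0.16,0,0.35],
  ],
)

```text
t: 12.68
tcp_pos: [0.5256, -0.143, 0.4236]
orientation: [-0.001, -0.05, 0.999, 0.001]
force: [-0.2, -0.6, 0.2]
width: 0.352
gripper_force: 0.0
```

Run:
```python
from h import *
im,K,T,s=wrist("pics/w7.png"); print(s["t"],s["tcp_pos"],deg(rot(s)[:,0]),s["force"]); np.save("w7.npy",T)
```

```text
12.675 [ 0.52562696 -0.14303413  0.42355631] -174.2230043378358 [-0.2137624  -0.58189955  0.23056074]
```

To row units: 257 mm / 500 = 0.514, 205 mm / 500 = 0.41, 0.9 rad / 6.2832 = 0.1432.

move_arm(
  increments=[
    [-0.03,0.102,0,0.0286,0.35],
    [-0.062,0.206,0,0.0573,0.35],
    [-0.094,0.308,0,0.0859,0.35],
    [-0.124,0.41,0,0.1146,0.35],
    [-0.156,0.514,0,0.1432,0.35],
  ],
)

```text
t: 13.35
tcp_pos: [0.5772, 0.1199, 0.4221]
orientation: [-0.002, 0.389, 0.921, -0.001]
force: [0.6, -0.6, -0.4]
width: 0.347
gripper_force: 0.0
```

To row units: 0.9 rad / 6.2832 = 0.1432.

move_arm(
  increments=[
    [0,0,0,0.0286,0.35],
    [0,0,0,0.0573,0.35],
    [0,0,0,0.0859,0.35],
    [0,0,0,0.1146,0.35],
    [0,0,0,0.1432,0.35],
  ],
)

```text
t: 13.98
tcp_pos: [0.577, 0.1183, 0.4219]
orientation: [-0.002, 0.751, 0.66, -0.002]
force: [-0.8, 1.0, -1.4]
width: 0.348
gripper_force: 0.0
```

To row units: 0.8 rad / 6.2832 = 0.1273.

move_arm(
  increments=[
    [0,0,0,0.0286,0.35],
    [0,0,0,0.0573,0.35],
    [0,0,0,0.0859,0.35],
    [0,0,0,0.1146,0.35],
    [0,0,0,0.1273,0.35],
  ],
)

```text
t: 14.6
tcp_pos: [0.577, 0.1183, 0.4219]
orientation: [-0.001, 0.948, 0.317, -0.002]
force: [0.3, -0.9, -0.7]
width: 0.346
gripper_force: 0.0
```

move_arm(
  increments=[
    [0,0,0,0,0.35],
    [0,0,0,0,0.35],
  ],
)

```text
t: 14.85
tcp_pos: [0.5773, 0.1182, 0.4233]
orientation: [-0.0, 0.948, 0.319, -0.001]
force: [0.2, -0.1, -0.0]
width: 0.35
gripper_force: 0.0
```

Run:
```python
from h import *
im,K,T,s=wrist("pics/w8.png"); print(s["t"],s["tcp_pos"],deg(rot(s)[:,0]),s["joint_positions"],s["force"]); np.save("w8.npy",T)
a=cv2.imread("pics/w7.png"); v=np.zeros((480,800,3),np.uint8)
v[:,:400]=cv2.resize(cv2.convertScaleAbs(im[:,120:520],alpha=1.3),(400,480))
v[:,400:]=cv2.resize(a[240:480,220:420],(400,480),interpolation=cv2.INTER_CUBIC)
cv2.imwrite("pics/v8.png",v)
```

```text
14.85 [0.5773255  0.11824164 0.42331283] 37.1869366443099 [5.51915590e-02 2.23626531e-01 1.48204081e+00 1.00971150e-04
 1.43834498e+00 9.76941347e-01] [ 0.15889465 -0.06078076 -0.04820818]
```

View pics/v8.png

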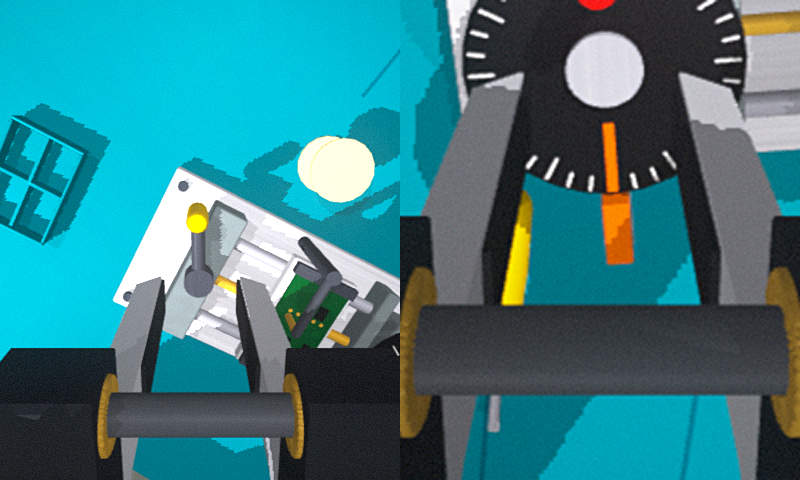

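On the right the line (613,190) is within about 1.7° of the block centre (617,194), so the dial is still on its mark. On the left, knob top is at full-image (319,223) and hub at (320,280), between the fingers' planes.

Run:
```python
from h import *
T=np.load("w8.npy");K=np.array([[416.8116,0,320.1365],[0,416.8116,236.3596],[0,0,1]])
im=cv2.imread("pics/w8.png");hsv=cv2.cvtColor(im,cv2.COLOR_BGR2HSV)
m=cv2.inRange(hsv,(22,120,90),(34,255,255));m[:190]=0;m[250:]=0;m[:,:290]=0;m[:,345:]=0
ys,xs=np.nonzero(m);print(xs.min(),xs.max(),ys.min(),ys.max())
k=ray((xs.mean(),ys.max()-9),.094,K,T);k2=ray((xs.mean(),ys.mean()),.080,K,T);h=ray((320,281),.07,K,T)
t=T[:3,3]
print(k,k2,h,deg(k-h),np.linalg.norm((k-h)[:2]))
```

```text
306 328 203 233
[0.57701997 0.1199444  0.094     ] [0.57812997 0.12092971 0.08      ] [0.53340445 0.08398773 0.07      ] 39.50219203685192 0.05652606059321529
```

To row units: 151 mm / 500 = 0.302, -1.5 mm / 500 = -0.003.

move_arm(
  increments=[
    [0.0028,-0.003,0.08,0,0.35],
    [0.0028,-0.003,0.18,0,0.35],
    [0.0028,-0.003,0.26,0,0.35],
    [0.0028,-0.003,0.302,0,0.35],
    [0.0028,-0.003,0.302,0,0.35],
  ],
)

```text
t: 15.52
tcp_pos: [0.5766, 0.1202, 0.2712]
orientation: [-0.001, 0.948, 0.319, -0.003]
force: [0.8, 0.5, -0.5]
width: 0.348
gripper_force: 0.0
```

move_arm(
  increments=[
    [0,0,0,0,0.25],
    [0,0,0,0,0.22],
    [0,0,0,0,0.22],
    [0,0,0,0,0.22],
  ],
)

```text
t: 16.02
tcp_pos: [0.578, 0.1208, 0.2748]
orientation: [-0.0, 0.948, 0.318, 0.001]
force: [-1.6, 2.9, 2.2]
width: 0.221
gripper_force: 1.6
```

To row units: -30 mm / 500 = -0.06, -20.52 mm / 500 = -0.041, -0.5236 rad / 6.2832 = -0.0833.

move_arm(
  increments=[
    [-0.0018,-0.0208,0,-0.0278,0.22],
    [-0.0072,-0.041,0,-0.0555,0.22],
    [-0.0161,-0.06,0,-0.0833,0.22],
    [-0.0161,-0.06,0,-0.0833,0.22],
  ],
)

```text
t: 16.52
tcp_pos: [0.5541, 0.1392, 0.2746]
orientation: [0.001, 0.834, 0.552, 0.002]
force: [3.4, 1.2, -1.0]
width: 0.22
gripper_force: 1.2
```

To row units: -30 mm / 500 = -0.06, -20.52 mm / 500 = -0.041, -0.5236 rad / 6.2832 = -0.0833.

move_arm(
  increments=[
    [-0.0018,-0.0208,0,-0.0278,0.22],
    [-0.0072,-0.041,0,-0.0555,0.22],
    [-0.0161,-0.06,0,-0.0833,0.22],
    [-0.0161,-0.06,0,-0.0833,0.22],
  ],
)

```text
t: 17.02
tcp_pos: [0.523, 0.1437, 0.2744]
orientation: [0.001, 0.663, 0.748, 0.001]
force: [2.7, 2.1, 0.4]
width: 0.219
gripper_force: 1.2
```

To row units: -3.14 mm / 500 = -0.0063, -1.57 mm / 500 = -0.0031, -0.0524 rad / 6.2832 = -0.0083.

move_arm(
  increments=[
    [0,-0.0031,0,-0.0042,0.22],
    [-0.0002,-0.0063,0,-0.0083,0.22],
    [-0.0002,-0.0063,0,-0.0083,0.22],
  ],
)

```text
t: 17.4
tcp_pos: [0.5199, 0.1431, 0.2742]
orientation: [0.001, 0.642, 0.766, 0.001]
force: [4.2, 3.0, 1.8]
width: 0.22
gripper_force: 2.0
```

To row units: -2 mm / 500 = -0.004, -0.03 mm / 500 = -0.0001, -0.035 rad / 6.2832 = -0.0056.

move_arm(
  increments=[
    [-0.0001,-0.004,0,-0.0056,0.22],
    [-0.0001,-0.004,0,-0.0056,0.22],
  ],
)

```text
t: 17.65
tcp_pos: [0.5182, 0.1427, 0.2742]
orientation: [0.001, 0.628, 0.778, 0.001]
force: [6.1, 2.4, 1.4]
width: 0.22
gripper_force: 3.1
```

To row units: -2 mm / 500 = -0.004, -0.03 mm / 500 = -0.0001, -0.035 rad / 6.2832 = -0.0056.

move_arm(
  increments=[
    [-0.0001,-0.004,0,-0.0056,0.22],
    [-0.0001,-0.004,0,-0.0056,0.22],
  ],
)

```text
t: 17.9
tcp_pos: [0.5173, 0.1423, 0.2743]
orientation: [0.003, 0.615, 0.789, 0.003]
force: [9.7, 3.2, -2.9]
width: 0.228
gripper_force: 5.3
```

The force rises to about 10 N, so the lever is on its stop. I'll back off, open, lift and check.

To row units: -100 mm / 500 = -0.2, -40 mm / 500 = -0.08.

move_arm(
  increments=[
    [0,0.005,0,0,0.22],
    [0,0.005,0,0,0.36],
    [0,0.005,0,0,0.36],
    [0,0.005,-0.08,0,0.36],
    [0,0.005,-0.2,0,0.36],
  ],
)

```text
t: 18.52
tcp_pos: [0.5159, 0.1425, 0.371]
orientation: [-0.004, 0.615, 0.789, -0.004]
force: [1.3, 0.3, -0.1]
width: 0.358
gripper_force: 0.0
```

To row units: -190 mm / 500 = -0.38, -140 mm / 500 = -0.28.

move_arm(
  increments=[
    [0,-0.08,-0.08,0,0.36],
    [0,-0.18,-0.08,0,0.36],
    [0,-0.28,-0.08,0,0.36],
    [0,-0.38,-0.08,0,0.36],
    [0,-0.38,-0.08,0,0.36],
  ],
)

```text
t: 19.15
tcp_pos: [0.3301, 0.0962, 0.4119]
orientation: [-0.001, 0.615, 0.789, -0.001]
force: [0.5, 0.6, -0.2]
width: 0.362
gripper_force: 0.0
```

Run:
```python
from h import *
s=manip.read_state();print(s["tcp_pos"],s["force"])
t=manip.snapshot("top")["color"];cv2.imwrite("pics/top9.png",t);t0=cv2.imread("pics/top0.png")
for n,im in(("0",t0),("9",t)):
    hsv=cv2.cvtColor(im,cv2.COLOR_BGR2HSV)
    for nm,lo,hi,(y0,y1,x0,x1) in(("orange",(5,150,70),(16,255,255),(220,290,370,425)),("yellow",(20,130,70),(34,255,255),(245,300,262,300)),("red",(0,150,60),(4,255,255),(245,310,365,425))):
        m=np.zeros(im.shape[:2],np.uint8);m[y0:y1,x0:x1]=cv2.inRange(hsv,lo,hi)[y0:y1,x0:x1]
        nn,l,st,c=cv2.connectedComponentsWithStats(m)
        print(n,nm,[(st[i,4],np.round(c[i],1).tolist()) for i in range(1,nn) if st[i,4]>4])
        for i in range(1,nn):
            if st[i,4]>4:
                z={"orange":.078,"yellow":.085,"red":.11}[nm];q=ray(c[i],z); a=np.array([.5702,-.1376,0]) if nm!="yellow" else np.array([.5305,.0838,0])
                print("   ang",deg(q-a),np.linalg.norm((q-a)[:2]))
    d=cv2.absdiff(t0,t)
for nm,(y0,y1,x0,x1) in dict(spool=(205,237,300,330),driver=(160,230,398,416),mouse=(212,262,448,480),tray=(262,320,205,246)).items(): print(nm,d[y0:y1,x0:x1].mean())
```

```text
[0.33007253 0.09616186 0.41186426] [ 0.50651747  0.58054164 -0.16988388]
0 orange [(np.int32(49), [387.1, 234.2]), (np.int32(37), [400.5, 251.6])]
   ang 11.230625134161642 0.0783134390148122
   ang -23.03470873736732 0.041074441862887404
0 yellow [(np.int32(24), [280.1, 261.3])]
   ang 37.314046573476915 0.059101089311054324
0 red [(np.int32(51), [387.1, 285.6])]
   ang 156.95623449373556 0.044229490586638574
9 orange [(np.int32(49), [387.1, 233.9]), (np.int32(36), [390.6, 250.0])]
   ang 11.191447476915826 0.07887535845254501
   ang 9.30069018848758 0.041262526064478416
9 yellow [(np.int32(33), [269.0, 286.2])]
   ang 99.31477048155938 0.059477873057359944
9 red [(np.int32(53), [398.2, 287.3])]
   ang -170.52002210281245 0.04433330226835965
spool 33.415277777777774
driver 8.525396825396825
mouse 5.285625
tray 1.7823100644799552
```

```bash
python3 -c "
from rig import manip
print(manip.job_done())"
```

```text
the job is handed in; nothing more can be done
None
```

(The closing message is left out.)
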